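Preset the middle valve of a heating manifold with the setting key

TASK

This three-valve heating manifold is being preset before it is packed. Fit the setting key over the square spindle of the middle valve and turn its dial anticlockwise to setting 4, four clicks open from its long zero mark; it may already be a click or two open, so count from the mark now at the spring nose. Then take the key off and stand it upright on the bench again; leave the two outer valves and the other things on the bench as they are.

Things in the scene. Friction and masses are not known exactly. Their poses are not given: they have to be found in the camera images.
- manifold: Brass heating manifold, fixed on the bench on two steel brackets. Origin: on the bench under its middle; y along the bar, x away from the robot, z up. Bar axis 50 mm up, 42 mm thick, ends at y = +155 and -169 mm, outlets and bracket feet within x = -50..50 mm. Three like valves stand at y = +90, 0, -90 mm; each has a round scalloped steel dial 80 mm across, its top 102 mm up.
- nose_mid (a point): Rounded brass tip of the middle valve's spring nose, the pointer where the setting is read, on the manifold's -x side: 37 mm from the dial's axis, level with the dial's top. It springs over the rim's scallops (the clicks). The small steel block behind it reaches 67 mm from the axis, no higher than the dial.
- spindle_mid (a point): Square brass spindle of the middle valve, 18 x 18 mm, 20 mm high, fixed upright on its dial and turning with it. Origin: on its axis at its foot, level with the dial's top (102 mm above the bench). Its x and y are square to its flats, and parallel to the manifold's when the dial reads 0.
- dial_mid (a joint): Turn of the middle dial in rad, growing anticlockwise seen from above. 0 = closed (clockwise stop). Rests every 20 degrees (0.349): settings 0 to 8, then a stop; it starts at 0, 1 or 2. White marks on top, a long wide one for 0, short ones for 1 to 8 going clockwise from it; the one at the nose is the setting. A click takes about 0.2 N m; let go, it snaps to the nearest rest.
- setting_key: Loose setting key, 90 mm tall, about 0.16 kg, standing on its square steel socket (38 x 38 mm, 32 mm high). Origin: centre of its underside; z up. Round neck above, at most 28 mm thick, then a flat black wing to grip from above across its thickness: 64 mm long along the key's x, 14 mm thick along y, 54 to 90 mm above the underside.
- key_mouth (a point): Mouth of the key's socket, at the key's origin, same axes: a square hole 24 mm deep, 19.4 mm wide, in its lowest 6 mm flaring to 25.4 mm at the mouth, sides parallel to the key's x and y. So it goes over a spindle at every quarter turn, with about 5 degrees of turning play either way; seated, the key's underside rests on the dial's top.
- mark_left (a point): Point on the rim of the left outer valve's dial, at its zero mark, 34 mm from that dial's axis; shows whether that dial turns.
- mark_right (a point): The same on the right outer valve's dial.
- spray_bottle: Blue spray bottle, 58 mm across, 150 mm tall, standing behind the manifold; a bystander. Origin: centre of its underside.
- mug: Blue and white coffee mug, 78 mm across, 92 mm tall, standing to the left of the key; a bystander. Origin: centre of its underside.
- marker: Capped pen-like marker, 140 mm long, 18 mm thick, lying in front of the manifold; a bystander. Origin: under its middle.
- note_pad: Pad of yellow notes, 76 x 77 x 14 mm, lying in front of the manifold; a bystander. Origin: centre of its underside.
- stapler: Red and black stapler, 130 x 38 x 46 mm, lying at the right front; a bystander. Origin: centre of its underside.
- tape: Roll of brown packing tape, 104 mm across, 50 mm high, lying at the left beyond the mug; a bystander. Origin: centre of its underside.
- carton: Small brown carton, 66 x 124 x 54 mm, behind the right end of the manifold; a bystander. Origin: centre of its underside.
Things that resemble listed ones, but are neither listed nor needed, are in the scene too. What is shaped like the setting_key but white is not meant.

How it is judged:
By the outcome, as a careful person would: the job done as asked, in the order asked, and still so for the second after the job is handed in, with the robot touching nothing.
It also fails if it takes over 54 s, if anything falls off the work surface, if the arm or the gripper's body presses on something with over 40 N, if the wrist force passes 120 N, or if a joint passes its speed limit or range.

ROBOT

A 7-joint arm with a two-finger parallel gripper is mounted at the origin on a cart in front of the work surface, level with it; the furniture and walls round the work are solid. World frame = base frame: x ahead of the robot, y to its left, z up, the work surface at z = 0. Lengths are in m, angles in degrees, forces in N, time in s.
With the tool pointing down it reaches from about 0.35 to 0.9 m from the base axis. Payload 7.2 kg.
Tool frame: the origin (TCP) lies at the very end of the fingers, on their centre line; the grasp point (between the pads) lies 19 mm behind it (env.hold_point_z is the distance from the TCP to the grasp point, in m); z points along the fingers, y is the line along which they close (so a half turn about z gives the same grasp; the last joint's range is limited). The gripper opens to 85 mm and grips with 20 to 120 N. Pads are 22 mm wide; open, the fingers measure 114 mm over their backs; the gripper's body (76 mm by 85 mm) begins 54 mm behind the grasp point. The pads swing forward as they close: fully open they stand 13 mm farther back than shut.
Start: joints at [70.29, 23.554, -0.728, 91.456, 0.321, 64.991, -4.71], TCP at [0.17, -0.601, 0.231] pointing down, gripper open.
Joint ranges: [-169.25, 169.25], [-16.82, 113.86], [-84.01, 82.57], [7.8, 145.47], [-59.2, 239.2], [7.22, 106.19], [-163.78, 163.78]. Speed limits (degrees/s): [136.94, 136.94, 172.46, 172.46, 180, 180, 180].

INTERFACE

Orientations are given as [roll, pitch, yaw] about the fixed x, y, z axes, in that order (R = Rz(yaw) Ry(pitch) Rx(roll)).
In Python, from workcell import env, vision, sign_off gives the robot as it stands.
- The arm moves only by the tool send_rows, never from a script. Its argument "commands" is a list that holds one entry, the list of rows, each a list of 7 numbers: the shift along the tool's x, y, z in m, then the turn, a rotation vector about the tool's x, y, z in degrees, then the finger opening in m, from 0 to 0.0854. In form: [[[x, y, z, wx, wy, wz, claw], ...]]. A call has exactly 5 rows; each row is the pose to reach, as a shift and turn from the pose commanded when the call began, along the tool's axes at that moment; what a row does not reach only later rows make up. A row lasts 1/10 s, in which the tool goes at most 50 mm and 8.59 degrees, less where a joint would pass 70% of its speed; a pose out of reach is approached as far as the arm can. A call with a gripper value outside its range is refused whole. The fingers move at their own pace and stop on an object; the grip force is fixed at half the most. Time passes only in rows, so rows that repeat a pose let the fingers close, or fill a call up. It gives the time, the measured TCP pose, the force, the opening and the grip force at its end, in the units of the state.
- env.state(): the state, without advancing time (a new reading comes with each control period).
- vision.capture(name): name is "scene" or "side" or "wrist"; returns a dict with "image" (480x640x3 uint8, red, green, blue), "depth" (480x640 float32, m along the optical axis (not along the pixel's ray), 0 where there is no reading), "fov_y" (degrees; the focal length in pixels is half the picture's height over the tangent of half this angle, whatever the lens; pixels are square), "cx", "cy" (the principal point, pixels), "R" (3x3) and "t" (3): a world point X has camera coordinates R X + t; the wrist camera has in their place "mount" (4x4, takes a point from camera to tool coordinates, whose origin is the TCP and whose axes are the flange's). Camera axes: x right, y down, z forward; pixel columns grow to the right and rows downward; lengths in m; the calibration is good to about 2 mm. A picture is of the moment at which its call begins: read the wrist's pose just before it.
- sign_off(): hands the job in; it is judged then, once.
The state is a dict: "clock": time; "joints": joint angles; "qd": joint speeds; "tau": joint torques, N m; "tool_pos": TCP position; "ee_rot": TCP orientation; "ft_force": force on the tool from outside, world axes, zero at the start; "ft_torque": the same for the moment, N m; "opening": finger opening in m; "finger_force": force on a finger pad.
Only numpy, scipy, OpenCV 4.12 (cv2) and the standard library are available. Lean on these libraries where they do the work, as an engineer would, in place of code of your own. Each camera call takes 0.05 s, during which the arm holds its last target. There are 200 camera calls.

## Working session

There is one attempt and no reset: what is moved stays moved. The work goes in short steps, Python scripts to look and compute and a tool call to move; the robot and the scene stay as the last step left them, time stands still between calls to the robot, and variables do not carry over. Pictures are saved under pics/ and viewed, at most 10 in all, crops included, and the job is handed in when it is done.

Besides the shell and the picture viewer there is one more tool, called after "Request:" as name([rows], argument=value, ...), one row to a line, values as JSON. send_rows: Moves the arm, as the interface text tells. Its arguments: {"type":"object","properties":{"commands":{"type":"array","items":{"type":"array","items":{"type":"array","items":{"type":"number"}}}}},"required":["commands"]}

```bash
mkdir -p pics; ls
python3 - <<'E'
from workcell import env, vision
import cv2,numpy as np
s=env.state(); print(s)
for n in("scene","side"):
    c=vision.capture(n); np.savez(n+".npz",**c); cv2.imwrite(f"pics/{n}.png",c["image"][:,:,::-1]); print(n,c["fov_y"],c["cx"],c["cy"],c["R"],c["t"])
E
```

```text
pics
{'clock': 0.0, 'joints': array([70.2888835 , 23.6009253 , -0.7286882 , 91.50398425,  0.3208843 ,
       64.99007816, -4.71093933]), 'qd': array([-0.00612994, -0.01967894, -0.00721213,  0.10232388,  0.0056872 ,
       -0.00523576, -0.03023475]), 'tau': array([-1.17459849e-04, -6.00620556e+01,  6.81835245e-01, -2.99407303e+01,
        1.37366532e-02,  1.06502793e-02,  2.55032108e-05]), 'tool_pos': array([ 0.17004088, -0.60091013,  0.23044362]), 'ee_rot': array([-1.79907279e+02,  6.47887676e-03,  1.58040617e+01]), 'ft_force': array([-0.63799886,  0.1658985 , -0.20421592]), 'ft_torque': array([-0.01896061, -0.0153279 , -0.02172909]), 'finger_force': 0.0, 'opening': 0.08509132022894886}
scene 49.91684761172408 320.5812577630062 239.1009036989149 [[-0.53119928 -0.84698911 -0.0208993 ]
 [-0.57933193  0.38111322 -0.72050484]
 [ 0.61822475 -0.37062402 -0.6931349 ]] [0.43879595 0.31730312 1.22215125]
side 42.76652615789904 310.08250901812517 241.1295230658837 [[-0.92789493 -0.37221127 -0.02167408]
 [-0.16091678  0.45223698 -0.87726136]
 [ 0.33632839 -0.81051865 -0.47952344]] [0.57379294 0.1215053  1.48594406]
```

View pics/scene.png

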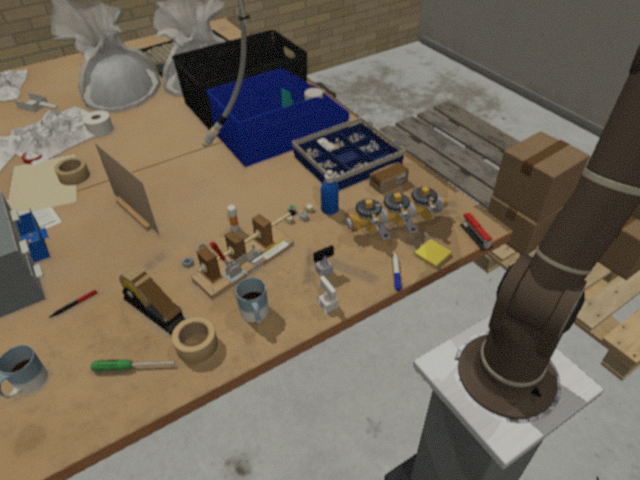

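View pics/side.png

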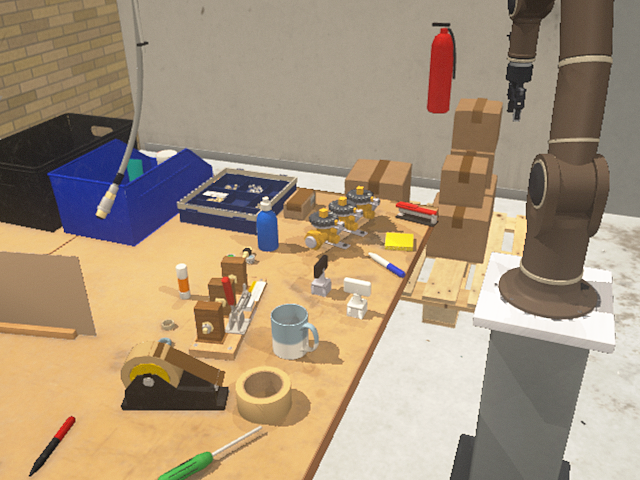

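The scene view shows the black-winged key at about (323,260), the white decoy at (328,297), and the middle dial at about (398,200). In the side view the key is at (320,275) and the middle dial at (342,206).

```bash
cat > h.py <<'E'
import numpy as np,cv2
from scipy.spatial.transform import Rotation as Ro
def pose(s): return Ro.from_euler('xyz',s["ee_rot"],degrees=True).as_matrix(),np.array(s["tool_pos"])
def cam(c,s=None):
    """returns f, centre, Rwc (camera->world)"""
    f=240/np.tan(np.radians(c["fov_y"]/2))
    if "mount" in c:
        R,p=pose(s); M=np.array(c["mount"]); return f,R@M[:3,3]+p,R@M[:3,:3]
    R=np.array(c["R"]); return f,-R.T@c["t"],R.T
def onplane(c,px,z,s=None):
    f,o,R=cam(c,s); px=np.atleast_2d(px).astype(float)
    d=np.c_[(px[:,0]-c["cx"])/f,(px[:,1]-c["cy"])/f,np.ones(len(px))]@R.T
    return o+d*((z-o[2])/d[:,2])[:,None]
def cloud(c,s=None):
    f,o,R=cam(c,s); v,u=np.mgrid[:480,:640]; D=c["depth"]
    return np.stack([(u-c["cx"])/f*D,(v-c["cy"])/f*D,D],-1)@R.T+o
E
python3 - <<'E'
from h import *
for n,kb,mb in(("scene",(308,240,340,280),(340,180,450,245)),("side",(308,250,335,300),(300,180,390,255))):
    c=dict(np.load(n+".npz")); P=cloud(c); im=c["image"].astype(int)
    def sub(b): u0,v0,u1,v1=b; return P[v0:v1,u0:u1].reshape(-1,3),im[v0:v1,u0:u1].reshape(-1,3)
    p,i=sub(kb); m=(i.max(1)<60)&(p[:,2]>.045)&(p[:,2]<.1)
    print(n,"wing",m.sum(),p[m].mean(0),p[m].min(0),p[m].max(0))
    w=p[m][:,:2]; 
    if len(w)>2: e=np.linalg.eigh(np.cov(w.T)); print(e[0]**.5,np.degrees(np.arctan2(e[1][1,1],e[1][0,1])))
    p,i=sub(mb); m=(p[:,2]>.112)&(p[:,2]<.128)
    q=p[m]; l=cv2.kmeans(q.astype(np.float32)[:,:2],3,None,(3,50,1e-5),5,0); print("spindles",m.sum(),l[2],np.bincount(l[1].ravel()))
E
```

```text
scene wing 176 [0.50663921 0.19046102 0.07887997] [0.50077298 0.16116548 0.05942966] [0.51653534 0.21836736 0.09382156]
[0.00304201 0.01699981] 87.60361575963047
spindles 116 [[ 0.5540871  -0.09811678]
 [ 0.5321432  -0.18546109]
 [ 0.5787917  -0.01138009]] [39 38 39]
side wing 31 [0.51383884 0.19652206 0.0723864 ] [0.50497532 0.1619725  0.05675975] [0.52096713 0.2205839  0.08909857]
[0.00302189 0.02301952] 77.6137460839642
spindles 107 [[ 0.58212954 -0.01265202]
 [ 0.53521216 -0.18502764]
 [ 0.5584862  -0.0988372 ]] [42 30 35]
```

```bash
cat >> h.py <<'E'
def go(x,y,z,yaw,cmd=None):
    """shift in tool axes + rotvec to the pose (straight down), from the measured pose"""
    from workcell import env
    s=env.state(); R,p=pose(s); T=Ro.from_euler('xyz',[180,0,yaw],degrees=True).as_matrix()
    print("t",round(s["clock"],2),"shift",(R.T@(np.array([x,y,z])-p)).round(4),"rot",Ro.from_matrix(R.T@T).as_rotvec(degrees=True).round(2),"at",p.round(4),s["ee_rot"].round(2),"F",s["ft_force"].round(1),"open",round(s["opening"],4),"j7",s["joints"][6].round(0))
E
python3 - <<'E'
from h import *
from workcell import vision
c=vision.capture("wrist"); print(c["mount"].round(3),c["fov_y"],c["cx"],c["cy"])
go(.50,-.10,.38,75); go(.34,-.35,.33,45)
E
```

```text
[[-0.    -0.955 -0.298  0.076]
 [ 1.    -0.    -0.001 -0.   ]
 [ 0.001 -0.298  0.955 -0.142]
 [ 0.     0.     0.     1.   ]] 70.30231847310044 319.5449848376149 243.55222471133652
t 0.15 shift [ 0.4539 -0.3924 -0.1489] rot [-7.000e-02 -3.000e-02 -5.919e+01] at [ 0.1701 -0.601   0.2306] [-179.93    0.     15.81] F [-0.  -0.2 -0.3] open 0.0851 j7 -5.0
t 0.15 shift [ 0.2319 -0.1954 -0.0991] rot [-7.000e-02 -2.000e-02 -2.919e+01] at [ 0.1701 -0.601   0.2306] [-179.93    0.     15.81] F [-0.  -0.2 -0.3] open 0.0851 j7 -5.0
```

Request:
send_rows([
  [[0.036, -0.031, -0.02, 0, 0, 0, 0.085], [0.072, -0.062, -0.04, 0, 0, 0, 0.085], [0.108, -0.093, -0.06, 0, 0, 0, 0.085], [0.144, -0.124, -0.08, 0, 0, 0, 0.085], [0.18, -0.155, -0.1, 0, 0, 0, 0.085]],
])

```text
clock: 0.65
tool_pos: [0.2979, -0.4074, 0.3289]
ee_rot: [-180.0, 0.0, 15.8]
ft_force: [1.8, -1.3, 0.2]
opening: 0.0851
finger_force: 0.0
```

Request:
send_rows([
  [[0.036, -0.031, 0, 0, 0, -8, 0.085], [0.072, -0.062, 0, 0, 0, -16, 0.085], [0.108, -0.093, 0, 0, 0, -24, 0.085], [0.144, -0.124, 0, 0, 0, -32, 0.085], [0.18, -0.155, 0, 0, 0, -40, 0.085]],
])

```text
clock: 1.15
tool_pos: [0.4288, -0.2092, 0.3284]
ee_rot: [180.0, 0.0, 56.1]
ft_force: [0.6, -0.6, 0.1]
opening: 0.0849
finger_force: 0.0
```

Run:
```python
from h import *
go(.55,-.10,.33,75)
```

```text
t 1.15 shift [ 0.1583  0.0398 -0.0017] rot [ 1.000e-02  2.000e-02 -1.888e+01] at [ 0.4288 -0.2092  0.3284] [1.7998e+02 1.0000e-02 5.6120e+01] F [ 0.6 -0.6  0.1] open 0.0849 j7 -16.0
```

Request:
send_rows([
  [[0.04, 0.01, 0.005, 0, 0, -5, 0.085], [0.08, 0.02, 0.01, 0, 0, -10, 0.085], [0.12, 0.03, 0.02, 0, 0, -15, 0.085], [0.157, 0.039, 0.03, 0, 0, -19, 0.085], [0.157, 0.039, 0.03, 0, 0, -19, 0.085]],
])

```text
clock: 1.65
tool_pos: [0.5507, -0.0979, 0.2963]
ee_rot: [-179.9, -0.2, 75.3]
ft_force: [-0.8, 0.0, 0.1]
opening: 0.085
finger_force: 0.0
```

Run:
```python
from h import *
from workcell import env,vision
s=env.state(); c=vision.capture("wrist")
im=cv2.resize(c["image"],(800,600),interpolation=cv2.INTER_CUBIC)[:,:,::-1]; cv2.imwrite("pics/w1.png",im)
np.savez("w1.npz",tool_pos=s["tool_pos"],ee_rot=s["ee_rot"],**c); go(.51,.19,.3,87)
```

```text
t 1.7 shift [ 0.2705 -0.1129 -0.0025] rot [ -0.13  -0.1  -11.92] at [ 0.5494 -0.1004  0.2968] [-1.7986e+02 -8.0000e-02  7.5080e+01] F [-1.  -0.5 -0.1] open 0.0851 j7 -17.0
```

View pics/w1.png

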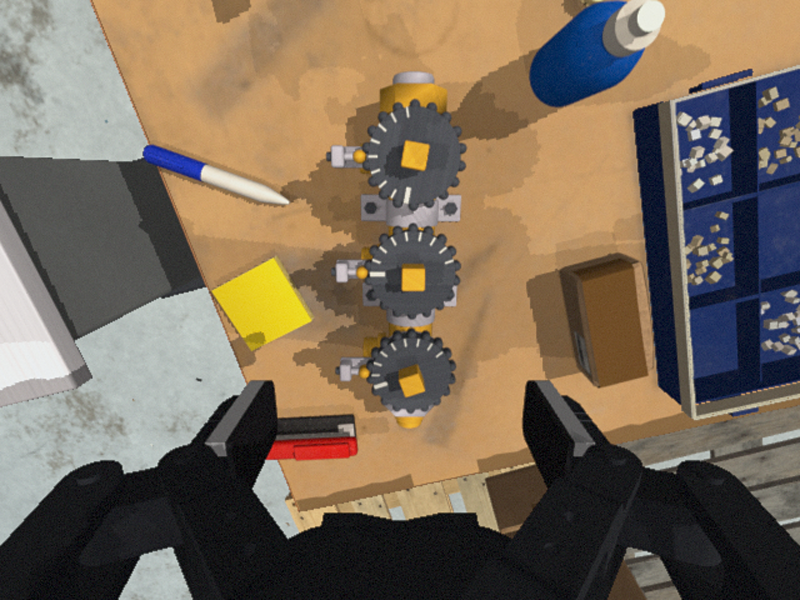

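The middle dial is at about (412,278) with its nose at (363,273). A mark, apparently the long one, lies right at the nose. I'll enlarge the picture there and measure the spindle squares.

```bash
cat > sp.py <<'E'
from h import *
def spin(c,s,z=.122):
    h=cv2.cvtColor(c["image"],cv2.COLOR_RGB2HSV); m=cv2.inRange(h,(13,120,150),(28,255,255))
    for k in cv2.findContours(m,cv2.RETR_EXTERNAL,cv2.CHAIN_APPROX_NONE)[0]:
        if cv2.contourArea(k)<150: continue
        w=onplane(c,k[:,0,:],z,s)[:,:2]; r=cv2.minAreaRect((w*1000).astype(np.float32))
        if 12<min(r[1]) and max(r[1])<26: print("px",k[:,0].mean(0).round(),"xy mm",np.round(r[0],1),"size",np.round(r[1],1),"ang mod 90",round(r[2]%90,1))
E
python3 - <<'E'
from sp import *
c=dict(np.load("w1.npz")); spin(c,c)
cv2.imwrite("pics/w1z.png",cv2.resize(c["image"][170:265,270:390],(758,600),interpolation=cv2.INTER_CUBIC)[:,:,::-1])
E
```

```text
px [329. 308.] xy mm [ 536.7 -188.2] size [18.1 17.5] ang mod 90 5.9
px [330. 223.] xy mm [ 559.3 -101.9] size [16.7 17.3] ang mod 90 75.3
px [332. 124.] xy mm [582.7 -15.3] size [17.7 17.4] ang mod 90 65.1
```

View pics/w1z.png

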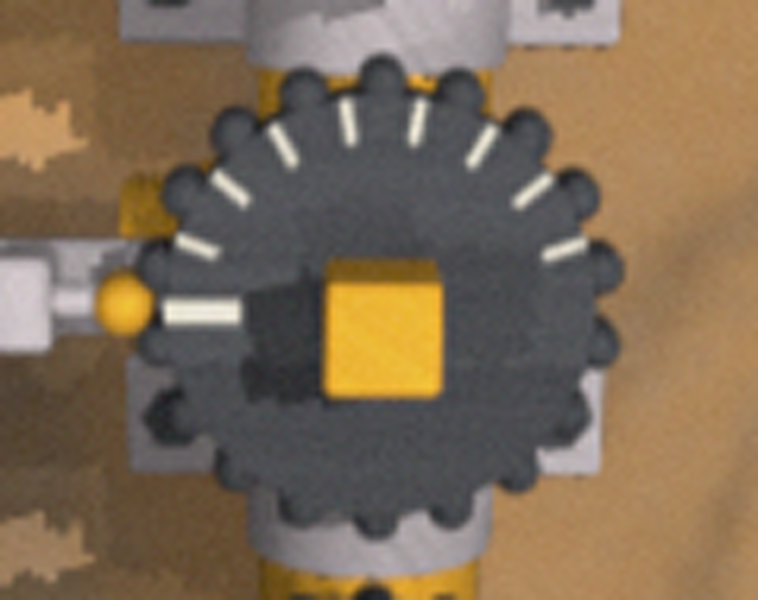

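The long zero mark is at the nose, at about (200,312) with the nose at (125,303), so the middle valve reads 0. It needs four clicks, 80° anticlockwise. The spindle is at (0.559, -0.102), at 75.1°. Next I go to the key.

Request:
send_rows([
  [[0.04, -0.0165, 0, 0, 0, 0, 0.085], [0.08, -0.033, 0, 0, 0, 0, 0.085], [0.12, -0.05, 0, 0, 0, 0, 0.085], [0.16, -0.067, 0, 0, 0, 0, 0.085], [0.2, -0.083, 0, 0, 0, 0, 0.085]],
])

```text
clock: 2.2
tool_pos: [0.5204, 0.1119, 0.2986]
ee_rot: [180.0, 0.0, 74.7]
ft_force: [0.4, -0.2, 0.3]
opening: 0.0849
finger_force: 0.0
```

Request:
send_rows([
  [[0.035, -0.015, 0.01, 0, 0, -4, 0.085], [0.07, -0.03, 0.03, 0, 0, -8, 0.085], [0.07, -0.03, 0.05, 0, 0, -12, 0.085], [0.07, -0.03, 0.05, 0, 0, -12, 0.085], [0.07, -0.03, 0.05, 0, 0, -12, 0.085]],
])

```text
clock: 2.7
tool_pos: [0.5108, 0.1855, 0.2486]
ee_rot: [-180.0, 0.1, 86.6]
ft_force: [-0.5, 0.0, 0.2]
opening: 0.0847
finger_force: 0.0
```

Run:
```python
from h import *
from workcell import env,vision
s=env.state(); c=vision.capture("wrist")
im=c["image"][:,:,::-1]; cv2.imwrite("pics/w2.png",im)
np.savez("w2.npz",tool_pos=s["tool_pos"],ee_rot=s["ee_rot"],**c)
P=cloud(c,s); m=(c["image"].max(2)<75)&(P[:,:,2]>.082)&(P[:,:,2]<.1)&(abs(P[:,:,0]-.51)<.05)&(abs(P[:,:,1]-.19)<.06)
n,l,st,_=cv2.connectedComponentsWithStats(m.astype(np.uint8))
i=1+st[1:,4].argmax(); m=l==i; print(st[i])
v,u=np.nonzero(m); w=onplane(c,np.c_[u,v],.09,s)[:,:2]
print(cv2.minAreaRect((w*1000).astype(np.float32)),np.median(P[m],0))
go(.51,.19,.1,87)
```

```text
[316 189  16  67 969]
((514.2053833007812, 187.3011474609375), (61.48594665527344, 13.56445598602295), 87.11162567138672) [0.51426992 0.18823948 0.08835383]
t 2.75 shift [ 0.0044 -0.0017  0.1492] rot [ 0.05  0.03 -0.46] at [0.5112 0.1856 0.2492] [1.7995e+02 3.0000e-02 8.6540e+01] F [-0.2 -0.9  0.4] open 0.0848 j7 -40.0
```

View pics/w2.png

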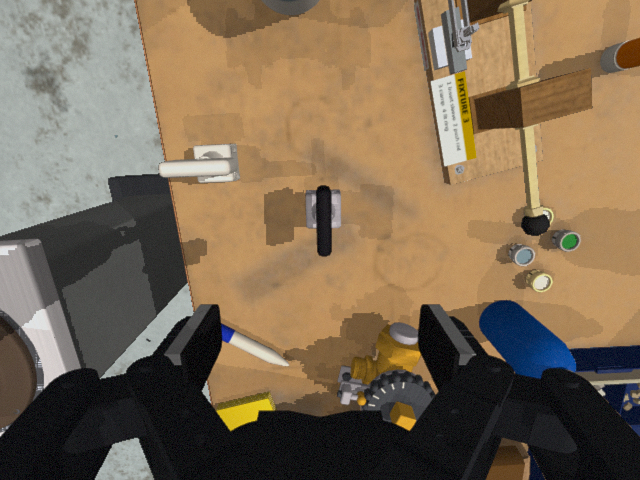

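The picture shows the black key wing at (324,220), almost in line with the tool, and the white decoy well clear at (195,168). By measurement the wing is at (0.514, 0.188), at 87°.

Run:
```python
from h import *
go(.514,.188,.058,87)
```

```text
t 2.75 shift [0.0027 0.0024 0.1912] rot [ 0.05  0.03 -0.46] at [0.5112 0.1856 0.2492] [1.7995e+02 3.0000e-02 8.6540e+01] F [-0.2 -0.9  0.4] open 0.0848 j7 -40.0
```

Request:
send_rows([
  [[0.003, 0.002, 0.04, 0, 0, -0.5, 0.085], [0.003, 0.002, 0.08, 0, 0, -0.5, 0.085], [0.003, 0.002, 0.12, 0, 0, -0.5, 0.06], [0.003, 0.002, 0.16, 0, 0, -0.5, 0.05], [0.003, 0.002, 0.191, 0, 0, -0.5, 0.04]],
])

```text
clock: 3.25
tool_pos: [0.5135, 0.1882, 0.0563]
ee_rot: [180.0, 0.0, 87.0]
ft_force: [1.1, -0.6, 0.3]
opening: 0.0434
finger_force: 0.0
```

Request:
send_rows([
  [[0, 0, 0, 0, 0, 0, 0.03], [0, 0, 0, 0, 0, 0, 0.015], [0, 0, 0, 0, 0, 0, 0.005], [0, 0, 0, 0, 0, 0, 0.005], [0, 0, 0, 0, 0, 0, 0.005]],
])

```text
clock: 3.75
tool_pos: [0.5137, 0.1901, 0.0589]
ee_rot: [179.8, -0.0, 87.3]
ft_force: [0.3, -1.2, 3.6]
opening: 0.013
finger_force: 61.3
```

Request:
send_rows([
  [[0, 0, -0.04, 0, 0, 0, 0.005], [0, 0, -0.08, 0, 0, 0, 0.005], [0, 0, -0.12, 0, 0, 0, 0.005], [0, 0, -0.16, 0, 0, 0, 0.005], [0, 0, -0.192, 0, 0, 0, 0.005]],
])

```text
clock: 4.25
tool_pos: [0.5127, 0.1903, 0.2524]
ee_rot: [179.9, -0.0, 87.3]
ft_force: [-0.2, 1.1, -2.0]
opening: 0.0134
finger_force: 60.4
```

Run:
```python
from h import *
go(.559,-.102,.25,75.1)
```

```text
t 4.25 shift [-0.2898  0.0599  0.0024] rot [ 0.14 -0.05 12.22] at [0.5127 0.1903 0.2524] [ 1.7986e+02 -4.0000e-02  8.7320e+01] F [-0.2  1.1 -2. ] open 0.0134 j7 -40.0
```

Request:
send_rows([
  [[-0.035, 0.007, 0, 0, 0, 0, 0.005], [-0.07, 0.0145, 0, 0, 0, 0, 0.005], [-0.105, 0.022, 0, 0, 0, 0, 0.005], [-0.14, 0.029, 0, 0, 0, 0, 0.005], [-0.175, 0.036, 0, 0, 0, 0, 0.005]],
])

```text
clock: 4.75
tool_pos: [0.5403, 0.0121, 0.25]
ee_rot: [179.9, 0.0, 87.3]
ft_force: [0.0, -0.4, -1.7]
opening: 0.013
finger_force: 60.5
```

Request:
send_rows([
  [[-0.03, 0.006, 0, 0, 0, 3, 0.005], [-0.06, 0.012, 0, 0, 0, 6, 0.005], [-0.09, 0.018, 0, 0, 0, 9, 0.005], [-0.115, 0.024, 0, 0, 0, 12, 0.005], [-0.115, 0.024, 0, 0, 0, 12, 0.005]],
])

```text
clock: 5.25
tool_pos: [0.5591, -0.1074, 0.2493]
ee_rot: [180.0, 0.1, 74.8]
ft_force: [0.0, 0.1, -1.1]
opening: 0.0132
finger_force: 60.4
```

Request:
send_rows([
  [[0, 0, 0, 0, 0, 0, 0.005], [0, 0, 0, 0, 0, 0, 0.005], [0, 0, 0, 0, 0, 0, 0.005], [0, 0, 0, 0, 0, 0, 0.005], [0, 0, 0, 0, 0, 0, 0.005]],
])

```text
clock: 5.75
tool_pos: [0.5589, -0.1019, 0.2494]
ee_rot: [180.0, -0.0, 75.4]
ft_force: [0.7, -0.2, -1.6]
opening: 0.0132
finger_force: 60.4
```

Run:
```python
from h import *
from workcell import env,vision
go(.559,-.102,.193,75.1)
s=env.state(); c=vision.capture("wrist"); np.savez("w3.npz",tool_pos=s["tool_pos"],ee_rot=s["ee_rot"],**c)
a=cv2.resize(c["image"][100:420,140:500],(400,356)); d=vision.capture("side"); np.savez("s3.npz",**d)
b=cv2.resize(d["image"][120:260,270:420],(381,356),interpolation=cv2.INTER_CUBIC)
cv2.imwrite("pics/w3.png",np.hstack([a,b])[:,:,::-1]); go(.559,-.102,.193,75.1)
```

```text
t 5.75 shift [-0.      0.0001  0.0564] rot [ 0.01 -0.    0.26] at [ 0.5589 -0.1019  0.2494] [179.99  -0.    75.36] F [ 0.7 -0.2 -1.6] open 0.0132 j7 -19.0
t 5.85 shift [ 0.0002 -0.      0.0563] rot [0.01 0.   0.23] at [ 0.5589 -0.1022  0.2493] [179.99   0.    75.33] F [-0.4  0.4 -2.2] open 0.0129 j7 -19.0
```

View pics/w3.png

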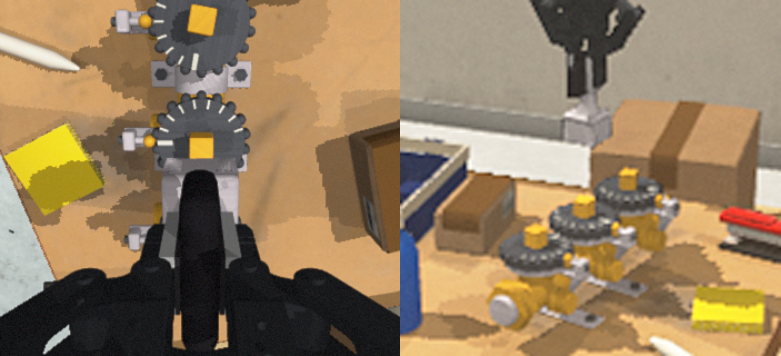

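The key hangs upright and in line with the middle spindle in both views. In the combined picture the wrist view has the spindle at (200,145) with the wing below it, and the side view has the socket at (587,125) above the spindle at (584,202). I'm lowering it.

Request:
send_rows([
  [[0, 0, 0.02, 0, 0, 0.2, 0.005], [0, 0, 0.04, 0, 0, 0.2, 0.005], [0, 0, 0.06, 0, 0, 0.2, 0.005], [0, 0, 0.067, 0, 0, 0.2, 0.005], [0, 0, 0.072, 0, 0, 0.2, 0.005]],
])

```text
clock: 6.35
tool_pos: [0.5589, -0.1025, 0.1796]
ee_rot: [-180.0, 0.1, 75.1]
ft_force: [-15.7, -0.1, 44.1]
opening: 0.0133
finger_force: 66.9
```

Request:
send_rows([
  [[0, 0, 0.002, 0, 0, 0, 0.005], [0, 0, 0.004, 0, 0, 0, 0.005], [0, 0, 0.006, 0, 0, 0, 0.005], [0, 0, 0.006, 0, 0, 0, 0.005], [0, 0, 0.006, 0, 0, 0, 0.005]],
])

```text
clock: 6.85
tool_pos: [0.56, -0.1028, 0.1789]
ee_rot: [179.7, 0.1, 75.1]
ft_force: [-18.7, -0.0, 52.5]
opening: 0.0129
finger_force: 69.7
```

Contact is early, with a lateral force of -16 N in x, so the spindle sits a few mm further towards -x. I'll raise the key, shift it and try again.

Request:
send_rows([
  [[0, 0, -0.007, 0, 0, 0, 0.005], [0, 0, -0.012, 0, 0, 0, 0.005], [-0.001, -0.003, -0.012, 0, 0, 0, 0.005], [-0.001, -0.003, -0.012, 0, 0, 0, 0.005], [-0.001, -0.003, -0.012, 0, 0, 0, 0.005]],
])

```text
clock: 7.35
tool_pos: [0.5553, -0.1027, 0.1825]
ee_rot: [-179.9, -0.0, 75.1]
ft_force: [-0.7, 0.2, -1.1]
opening: 0.0129
finger_force: 60.8
```

Run:
```python
from h import *
from workcell import vision
go(.5557,-.102,.18,75.1)
im=[]
for n,p in(("scene",(350,120,450,220)),("side",(290,120,390,220))):
    c=vision.capture(n); u,v,a,b=p; im.append(cv2.resize(c["image"][v:b,u:a],(400,400),interpolation=cv2.INTER_CUBIC))
cv2.imwrite("pics/m4.png",np.hstack(im)[:,:,::-1])
```

```text
t 7.35 shift [0.0008 0.0002 0.0025] rot [-0.07 -0.    0.  ] at [ 0.5553 -0.1027  0.1825] [-179.93   -0.     75.1 ] F [-0.7  0.2 -1.1] open 0.0129 j7 -21.0
```

View pics/m4.png

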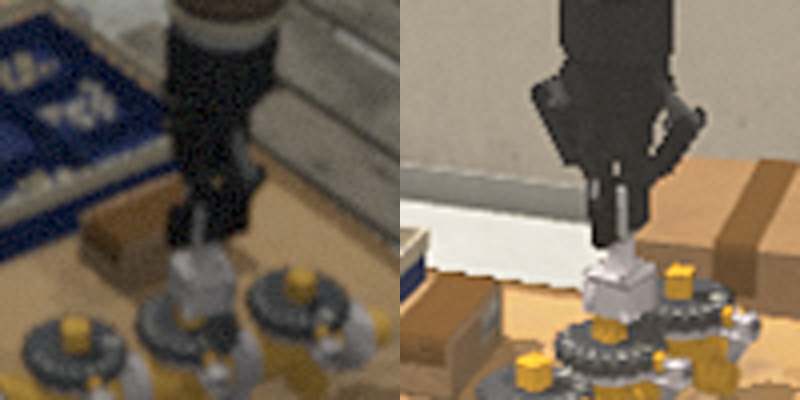

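Both views now suggest the key sits a little left of where it should be relative to the spindle. In the scene half the socket is at 200 and the spindle at 193, and in the side half they are at 620 and 610. That conflicts with the force reading, so I'll compare the socket and the spindle properly in each camera.

Run:
```python
from h import *
from workcell import vision,env
a=np.radians(75.1); e1=np.array([np.cos(a),np.sin(a)]); e2=np.array([np.sin(a),-np.cos(a)])
o=np.array([.559,-.102]); R,p=pose(env.state()); print("tcp",p)
print("tcp rel",(p[:2]-o)@e1*1e3,(p[:2]-o)@e2*1e3)
for n in("scene","side"):
    c0=dict(np.load(n+".npz")); c=vision.capture(n)
    for lab,C,z0,z1,r,h in(("spindle",c0,.107,.119,.018,9),("socket",c,.130,.153,.03,19)):
        P=cloud(C).reshape(-1,3); d=P[:,:2]-o; m=(np.hypot(*d.T)<r)&(P[:,2]>z0)&(P[:,2]<z1)
        q=np.c_[d[m]@e1,d[m]@e2]*1e3
        # visible faces: +e1 (towards +y) and -e2 (towards -x)
        print(n,lab,m.sum(),"e1 faces",np.percentile(q[:,0],[2,25,50,75,90,98]).round(1),"e2",np.percentile(q[:,1],[2,10,25,50,75,98]).round(1))
        # silhouette width centre along image u
        v,u=np.nonzero(m.reshape(480,640)); 
        f,oo,Rr=cam(C); zc=(z0+z1)/2
        mid=np.mean([(u[v==k].min()+u[v==k].max())/2 for k in set(v)])
        X=Rr.T@(np.array([*o,zc])-oo); print("   mid u",mid.round(2),"model axis at o: ",(X[0]/X[2]*f+C["cx"]).round(2),"mm/px",(X[2]/f*1e3).round(2))
```

```text
tcp [ 0.55550387 -0.10266942  0.18261129]
tcp rel -1.5458846116687075 -3.2064465309582486
scene spindle 31 e1 faces [-6.8 -1.6  3.7  8.9 10.  11.3] e2 [-15.1 -13.8 -11.8  -9.3  -3.6   8.3]
   mid u 397.0 model axis at o:  396.85 mm/px 2.96
scene socket 98 e1 faces [-19.8  -5.5   6.   13.2  14.6  16.2] e2 [-27.8 -26.1 -24.7 -22.2  -9.1  10.2]
   mid u 398.93 model axis at o:  397.65 mm/px 2.92
side spindle 37 e1 faces [-8.1 -1.1  5.2  8.3  9.9 13.8] e2 [-10.5  -9.4  -7.7  -2.6   3.2  10.1]
   mid u 342.38 model axis at o:  342.71 mm/px 2.78
side socket 150 e1 faces [-17.1   1.3   8.6  12.8  14.9  17. ] e2 [-24.9 -22.9 -21.1 -12.3   0.9  16.7]
   mid u 344.35 model axis at o:  342.75 mm/px 2.76
```

Run:
```python
from h import *
from workcell import vision,env
a=np.radians(75.1); E=np.array([[np.cos(a),np.sin(a)],[np.sin(a),-np.cos(a)]])
o=np.array([.559,-.102])
A=[];b=[]
for n in("scene","side"):
    c0=dict(np.load(n+".npz")); c=vision.capture(n); f,oo,Rr=cam(c); off=[]
    for C,z0,z1,r,h in((c0,.106,.120,.02,.009),(c,.128,.153,.045,.019)):
        P=cloud(C).reshape(-1,3); d=P[:,:2]-o; m=(np.hypot(*d.T)<r)&(P[:,2]>z0)&(P[:,2]<z1)
        q=d[m]@E.T; v,u=np.nonzero(m.reshape(480,640)); zc=(z0+z1)/2
        # predicted silhouette of a square prism at o, by its corners
        cor=np.array([o+np.array([i,j])*h@E for i in(-1,1) for j in(-1,1)])
        X=np.c_[cor,np.full(4,zc)]-oo; X=X@Rr; pu=X[:,0]/X[:,2]*f+c["cx"]
        L=np.median([u[v==k].min() for k in set(v)]);Rt=np.median([u[v==k].max() for k in set(v)])
        print(n,"seen",L,Rt,"pred",pu.min().round(1),pu.max().round(1)); off.append(((L+Rt)/2-(pu.min()+pu.max())/2)*X[:,2].mean()/f)
    A.append(Rr.T[0,:2]); b.append(off[1]-off[0])
d=np.linalg.solve(A,b); print("key minus spindle mm: world",d*1e3,"tool x,y",E@d*1e3)
```

```text
scene seen 394.0 400.0 pred 392.8 400.9
scene seen 393.0 408.0 pred 389.1 406.3
side seen 339.0 346.0 pred 338.2 347.2
side seen 336.0 354.0 pred 333.1 352.3
key minus spindle mm: world [-4.85300939 -6.24178418] tool x,y [-7.27977878 -3.08486479]
```

Both methods agree that the key needs to move about +5 to 7 mm along tool x and +3 mm along tool y. It is held off-centre along its wing.

Request:
send_rows([
  [[0.003, 0.0015, -0.006, 0, 0, 0, 0.005], [0.006, 0.003, -0.006, 0, 0, 0, 0.005], [0.006, 0.003, -0.003, 0, 0, 0, 0.005], [0.006, 0.003, 0.002, 0, 0, 0, 0.005], [0.006, 0.003, 0.006, 0, 0, 0, 0.005]],
])

```text
clock: 8.15
tool_pos: [0.5599, -0.0978, 0.1766]
ee_rot: [-180.0, 0.0, 75.1]
ft_force: [0.3, 0.9, -1.3]
opening: 0.0133
finger_force: 61.1
```

Request:
send_rows([
  [[0, 0, 0.0, 0, 0, 0, 0.005], [0, 0, 0.001, 0, 0, 0, 0.005], [0, 0, 0.002, 0, 0, 0, 0.005], [0, 0, 0.002, 0, 0, 0, 0.005], [0, 0, 0.002, 0, 0, 0, 0.005]],
])

```text
clock: 8.65
tool_pos: [0.5604, -0.0978, 0.1754]
ee_rot: [180.0, 0.0, 75.1]
ft_force: [1.3, 0.5, -1.4]
opening: 0.0132
finger_force: 61.0
```

Request:
send_rows([
  [[0, 0, 0.002, 0, 0, 0, 0.005], [0, 0, 0.004, 0, 0, 0, 0.005], [0, 0, 0.006, 0, 0, 0, 0.005], [0, 0, 0.007, 0, 0, 0, 0.005], [0, 0, 0.007, 0, 0, 0, 0.005]],
])

```text
clock: 9.15
tool_pos: [0.5606, -0.0978, 0.1682]
ee_rot: [180.0, -0.0, 75.1]
ft_force: [4.7, -0.8, -3.5]
opening: 0.0129
finger_force: 60.7
```

Request:
send_rows([
  [[0, 0.0003, 0.002, 0, 0, 0, 0.005], [0, 0.0005, 0.004, 0, 0, 0, 0.005], [0, 0.0005, 0.006, 0, 0, 0, 0.005], [0, 0.0005, 0.008, 0, 0, 0, 0.005], [0, 0.0005, 0.008, 0, 0, 0, 0.005]],
])

```text
clock: 9.65
tool_pos: [0.5608, -0.0978, 0.1606]
ee_rot: [180.0, 0.0, 75.1]
ft_force: [1.5, -0.5, 2.9]
opening: 0.0131
finger_force: 61.5
```

The key is seated. Next I turn it anticlockwise about the spindle axis, which lies at about (-4.5, -0.5) mm in the tool frame.

Request:
send_rows([
  [[0.0, -0.0006, 0, 0, 0, -7, 0.005], [0.0, -0.0011, 0, 0, 0, -14, 0.005], [-0.0001, -0.0016, 0, 0, 0, -21, 0.005], [-0.0003, -0.0022, 0, 0, 0, -28, 0.005], [-0.0003, -0.0022, 0, 0, 0, -28, 0.005]],
])

```text
clock: 10.15
tool_pos: [0.5591, -0.0978, 0.1606]
ee_rot: [179.9, 0.0, 103.2]
ft_force: [3.3, -1.6, 1.0]
opening: 0.0131
finger_force: 61.4
```

Request:
send_rows([
  [[0.0, -0.0006, 0, 0, 0, -7, 0.005], [0.0, -0.0011, 0, 0, 0, -14, 0.005], [-0.0001, -0.0016, 0, 0, 0, -21, 0.005], [-0.0003, -0.0022, 0, 0, 0, -28, 0.005], [-0.0003, -0.0022, 0, 0, 0, -28, 0.005]],
])

```text
clock: 10.65
tool_pos: [0.5569, -0.0985, 0.1606]
ee_rot: [179.9, 0.0, 131.0]
ft_force: [3.3, -1.3, 3.0]
opening: 0.0134
finger_force: 61.5
```

Request:
send_rows([
  [[0.0, -0.0006, 0, 0, 0, -7, 0.005], [0.0, -0.0011, 0, 0, 0, -14, 0.005], [-0.0001, -0.0016, 0, 0, 0, -21, 0.005], [-0.0003, -0.0022, 0, 0, 0, -27, 0.005], [-0.0003, -0.0022, 0, 0, 0, -27, 0.005]],
])

```text
clock: 11.15
tool_pos: [0.5555, -0.0999, 0.1606]
ee_rot: [180.0, 0.1, 157.9]
ft_force: [4.4, 0.5, 2.5]
opening: 0.013
finger_force: 61.6
```

Run:
```python
from h import *
from workcell import env
s=env.state(); print(s["ft_torque"].round(3)); go(.559,-.102,.25,155.1)
```

```text
[-0.003 -1.089  0.03 ]
t 11.15 shift [-0.0041 -0.0006 -0.0894] rot [0.04 0.05 2.83] at [ 0.5555 -0.0999  0.1606] [1.7996e+02 5.0000e-02 1.5793e+02] F [4.4 0.5 2.5] open 0.013 j7 51.0
```

The key has turned 83° with almost no torque left, so it's resting in a detent. I lift it off.

Request:
send_rows([
  [[0, 0, -0.004, 0, 0, 1.5, 0.005], [0, 0, -0.012, 0, 0, 1.5, 0.005], [0, 0, -0.022, 0, 0, 1.5, 0.005], [0, 0, -0.035, 0, 0, 1.5, 0.005], [0, 0, -0.06, 0, 0, 1.5, 0.005]],
])

```text
clock: 11.65
tool_pos: [0.5526, -0.0998, 0.2192]
ee_rot: [-179.9, -0.3, 156.4]
ft_force: [-0.6, -0.2, -1.8]
opening: 0.0132
finger_force: 60.7
```

Run:
```python
from h import *
go(.5137,.19,.25,87.3)
```

```text
t 11.65 shift [ 0.1517  0.25   -0.0303] rot [-0.28 -0.23 69.14] at [ 0.5526 -0.0998  0.2192] [-179.91   -0.32  156.44] F [-0.6 -0.2 -1.8] open 0.0132 j7 53.0
```

Request:
send_rows([
  [[0, 0, -0.02, 0, 0, 8, 0.005], [0, 0, -0.04, 0, 0, 16, 0.005], [0, 0, -0.06, 0, 0, 24, 0.005], [0, 0, -0.06, 0, 0, 32, 0.005], [0, 0, -0.06, 0, 0, 40, 0.005]],
])

```text
clock: 12.15
tool_pos: [0.5541, -0.0995, 0.2811]
ee_rot: [-179.9, -0.0, 116.1]
ft_force: [-0.0, 0.3, -2.8]
opening: 0.0134
finger_force: 60.8
```

Request:
send_rows([
  [[-0.005, 0.01, 0, 0, 0, 8, 0.005], [-0.01, 0.02, 0, 0, 0, 16, 0.005], [-0.02, 0.02, 0, 0, 0, 24, 0.005], [-0.03, 0.02, 0, 0, 0, 32, 0.005], [-0.03, 0.02, 0, 0, 0, 40, 0.005]],
])

```text
clock: 12.65
tool_pos: [0.5854, -0.1188, 0.2799]
ee_rot: [-179.8, 0.0, 76.0]
ft_force: [0.7, -0.8, -1.6]
opening: 0.0132
finger_force: 60.8
```

Run:
```python
from sp import *
from workcell import env,vision
s=env.state(); c=vision.capture("wrist"); spin(c,s)
f,o,R=cam(c,s); X=R.T@(np.array([.559,-.102,.102])-o); u,v=(X[:2]/X[2]*f+[c["cx"],c["cy"]]).astype(int); print(u,v)
u0,v0=max(u-100,0),max(v-75,0)
cv2.imwrite("pics/w5.png",cv2.resize(c["image"][v0:v0+150,u0:u0+200],(800,600),interpolation=cv2.INTER_CUBIC)[:,:,::-1])
go(.5137,.19,.28,87.3)
```

```text
px [288. 213.] xy mm [ 560.4 -100.6] size [19.3 17.8] ang mod 90 64.7
px [288. 106.] xy mm [584.1 -14.9] size [17.8 18.4] ang mod 90 64.0
289 210
t 12.7 shift [ 0.2805 -0.1459  0.0005] rot [ -0.15  -0.02 -11.7 ] at [ 0.5852 -0.118   0.2801] [-179.85   -0.     75.6 ] F [-0.4  0.2 -1.7] open 0.0127 j7 -18.0
```

View pics/w5.png

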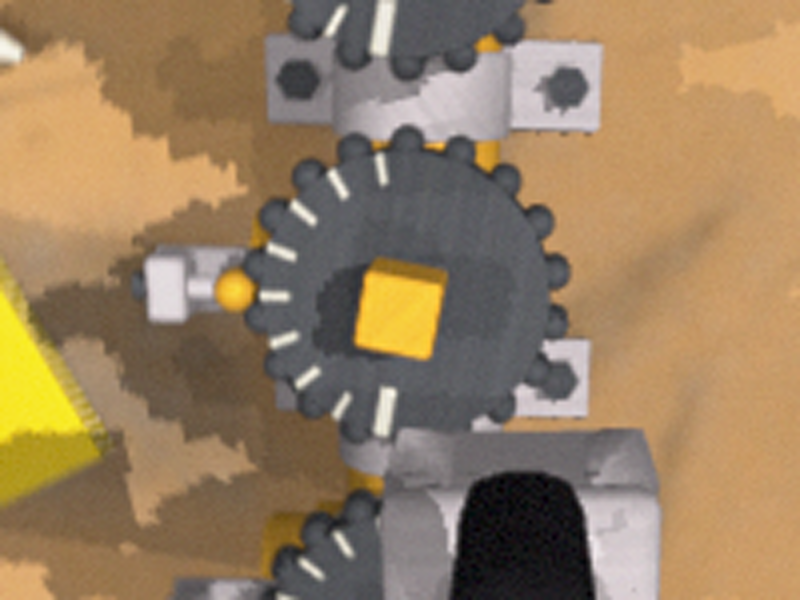

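The middle dial now reads 4. From the long mark at (387,412) the short marks run 1 (342,405), 2 (308,378), 3 (283,340) and 4 (275,296), and mark 4 sits at the nose (235,288). I take the key back to its old place.

Request:
send_rows([
  [[0.038, -0.02, 0, 0, 0, 0, 0.005], [0.076, -0.04, 0, 0, 0, 0, 0.005], [0.114, -0.06, 0, 0, 0, 0, 0.005], [0.152, -0.08, 0, 0, 0, 0, 0.005], [0.19, -0.1, 0, 0, 0, 0, 0.005]],
])

```text
clock: 13.2
tool_pos: [0.5312, 0.0919, 0.2804]
ee_rot: [-179.9, 0.0, 76.7]
ft_force: [0.4, 0.1, -2.1]
opening: 0.013
finger_force: 60.7
```

Request:
send_rows([
  [[0.03, -0.015, 0, 0, 0, -4, 0.005], [0.06, -0.03, 0, 0, 0, -8, 0.005], [0.09, -0.046, 0, 0, 0, -11.5, 0.005], [0.09, -0.046, 0.03, 0, 0, -11.5, 0.005], [0.09, -0.046, 0.07, 0, 0, -11.5, 0.005]],
])

```text
clock: 13.7
tool_pos: [0.5088, 0.1905, 0.2115]
ee_rot: [179.8, -0.1, 88.3]
ft_force: [1.2, -0.8, -3.2]
opening: 0.013
finger_force: 60.8
```

Run:
```python
from h import *
go(.5137,.19,.06,87.3)
```

```text
t 13.7 shift [-0.0006  0.0045  0.1516] rot [ 0.17 -0.06  1.01] at [0.5088 0.1905 0.2115] [ 1.7983e+02 -6.0000e-02  8.8310e+01] F [ 1.2 -0.8 -3.2] open 0.013 j7 -42.0
```

Request:
send_rows([
  [[0, 0.004, 0.04, 0, 0, 0, 0.005], [0, 0.004, 0.08, 0, 0, 0, 0.005], [0, 0.004, 0.115, 0, 0, 0, 0.005], [0, 0.004, 0.135, 0, 0, 0, 0.005], [0, 0.004, 0.144, 0, 0, 0, 0.005]],
])

```text
clock: 14.2
tool_pos: [0.5111, 0.1876, 0.0643]
ee_rot: [-179.8, 0.1, 88.2]
ft_force: [-0.5, 0.2, -1.6]
opening: 0.0131
finger_force: 60.7
```

Request:
send_rows([
  [[0, 0, 0.002, 0, 0, 0, 0.005], [0, 0, 0.005, 0, 0, 0, 0.005], [0, 0, 0.008, 0, 0, 0, 0.005], [0, 0, 0.008, 0, 0, 0, 0.005], [0, 0, 0.008, 0, 0, 0, 0.005]],
])

```text
clock: 14.7
tool_pos: [0.5134, 0.1883, 0.0589]
ee_rot: [179.9, -0.0, 88.1]
ft_force: [0.6, 0.1, -1.8]
opening: 0.0131
finger_force: 60.7
```

Request:
send_rows([
  [[0, 0, 0.0005, 0, 0, 0, 0.005], [0, 0, 0.001, 0, 0, 0, 0.005], [0, 0, 0.0015, 0, 0, 0, 0.005], [0, 0, 0.0015, 0, 0, 0, 0.005], [0, 0, 0.0015, 0, 0, 0, 0.005]],
])

```text
clock: 15.2
tool_pos: [0.5135, 0.1884, 0.0586]
ee_rot: [179.9, 0.0, 88.1]
ft_force: [-4.2, -2.6, 15.5]
opening: 0.0132
finger_force: 63.3
```

On the bench. I open the fingers slowly, then rise.

Request:
send_rows([
  [[0, 0, -0.001, 0, 0, 0, 0.015], [0, 0, -0.001, 0, 0, 0, 0.025], [0, 0, -0.001, 0, 0, 0, 0.04], [0, 0, -0.001, 0, 0, 0, 0.055], [0, 0, -0.001, 0, 0, 0, 0.06]],
])

```text
clock: 15.7
tool_pos: [0.5131, 0.1882, 0.0576]
ee_rot: [-180.0, 0.0, 88.1]
ft_force: [-0.5, -0.5, -0.2]
opening: 0.0596
finger_force: 0.0
```

Request:
send_rows([
  [[0, 0, -0.01, 0, 0, 0, 0.06], [0, 0, -0.04, 0, 0, 0, 0.06], [0, 0, -0.08, 0, 0, 0, 0.06], [0, 0, -0.12, 0, 0, 0, 0.06], [0, 0, -0.17, 0, 0, 0, 0.06]],
])

```text
clock: 16.2
tool_pos: [0.5122, 0.1879, 0.2291]
ee_rot: [-179.9, 0.0, 88.1]
ft_force: [1.7, 0.4, -0.1]
opening: 0.0603
finger_force: 0.0
```

Request:
send_rows([
  [[0, 0, -0.02, 0, 0, 0, 0.06], [0, 0, -0.04, 0, 0, 0, 0.06], [0, 0, -0.06, 0, 0, 0, 0.06], [0, 0, -0.06, 0, 0, 0, 0.06], [0, 0, -0.06, 0, 0, 0, 0.06]],
])

```text
clock: 16.7
tool_pos: [0.513, 0.1883, 0.2881]
ee_rot: [180.0, -0.0, 88.1]
ft_force: [0.2, 0.8, 0.0]
opening: 0.0602
finger_force: 0.0
```

Run:
```python
from workcell import vision
import cv2,numpy as np
a=vision.capture("wrist")["image"]; b=vision.capture("side")["image"][160:400,220:440]
cv2.imwrite("pics/end.png",np.hstack([cv2.resize(a,(480,360)),cv2.resize(b,(320,360))])[:,:,::-1])
```

```text
(no output)
```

View pics/end.png

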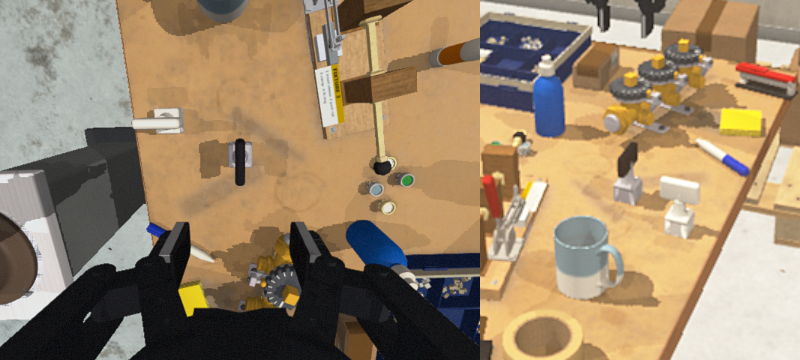

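The key stands upright on its old spot, at (240,160) in the wrist half and (628,175) in the side half. The gripper is clear and the other things are undisturbed.

```bash
python3 -c "
from workcell import sign_off
print(sign_off())"
```

```text
the job is handed in; nothing more can be done
None
```

The middle valve was at 0 and now reads setting 4, the key stands upright back on its old spot on the bench, nothing else looks moved in the pictures, and the job is handed in at about 17 s.

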